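Seat the reference cell in the spring-return bayonet socket and hold it for the reading

ROBOT

A 6-joint arm with a two-finger parallel gripper is mounted at the origin on a cart in front of the work surface, level with it; the furniture and walls round the work are solid. World frame = base frame: x ahead of the robot, y to its left, z up, the work surface at z = 0. Lengths are in mm, angles in degrees, forces in N, time in s.
With the tool pointing down it reaches from about 300 to 850 mm from the base axis. Payload 4.2 kg.
Tool frame: the origin (TCP) lies at the very end of the fingers, on their centre line; the grasp point (between the pads) lies 19 mm behind it; z points along the fingers, y is the line along which they close (so a half turn about z gives the same grasp; the last joint's range is limited). The gripper opens to 91 mm and grips with 3 to 60 N. Pads are 32 mm wide; open, the fingers measure 118 mm over their backs; the gripper's body (76 mm by 178 mm) begins 60 mm behind the grasp point.
Start: joints at [64.057, 18.312, 89.639, -0, 72.044, -1.146], TCP at [241.168, 521.998, 213.976] pointing down, gripper open.
Joint ranges: [-177.97, 177.97], [-48.28, 115.42], [12.27, 149.76], [-77.06, 257.06], [2.81, 150.46], [-146.56, 146.56]. Speed limits (degrees/s): [147.25, 147.25, 180, 180, 180, 180].

INTERFACE

Orientations are given as [roll, pitch, yaw] about the fixed x, y, z axes, in that order (R = Rz(yaw) Ry(pitch) Rx(roll)).
In Python, from workcell import * gives the robot as it stands.
- The arm moves only by the tool move_arm, never from a script. Its argument "motion" is a list of rows, each a list of 3 entries, a list of its own where there are three numbers: the finger opening in mm, from 0 to 91.2, then the shift along the world's x, y, z in units of 25 mm (1.0 is 25 mm), then the turn, a rotation vector about the world's x, y, z in units of 4 degrees (1.0 is 4 degrees). In form: [[grip, [x, y, z], [ax, ay, az]], ...]. A call has 1 to 20 rows; each row shifts and turns the commanded pose from where the row before left it; what a row does not reach is not made up. A row lasts 1/12 s, in which the tool goes at most 41.7 mm and 7.16 degrees, less where a joint would pass 70% of its speed; a pose out of reach is approached as far as the arm can. A call with a number of a shift or a turn outside -1 to 1 is refused whole. A call with a gripper value outside its range is refused whole. The fingers move at their own pace and stop on an object; "grip_force" is the grip in N (left out, the last holds). Time passes only in rows, so rows that do not move let the fingers close. It gives the time, the measured TCP pose, the force, the opening and the grip force at its end, in the units of the state.
- state(): the state, without advancing time (a new reading comes with each control period).
- grab_frame(name): name is "side" or "top" or "wrist"; returns the picture (480x640x3 uint8, blue, green, red); there is no depth.
- camera_info(name): a dict with "fx", "fy", "cx", "cy" (pixels), "k1" (the pictures are not rectified: a ray, as slopes to the right and down, at radius r is drawn at 1 + k1 r^2 times it, then the intrinsics apply), "rvec" (rotation vector, rad) and "tvec" (3), from world to camera coordinates, as OpenCV has them. Camera axes: x right, y down, z forward; pixel columns grow to the right and rows downward; lengths in mm; the calibration is good to about 2 mm. A picture is of the moment at which its call begins: read the wrist's pose just before it. camera_info takes no time and is no camera call; for the wrist camera it gives the pose at the moment of the call.
- job_done(): hands the job in; it is judged then, once.
The state is a dict: "time_s": time; "qpos": joint angles; "qvel": joint speeds; "effort": joint torques, N m; "ee_pos": TCP position; "ee_rot": TCP orientation; "force": force on the tool from outside, world axes, zero at the start; "torque": the same for the moment, N m; "gripper_width": finger opening in mm; "gripper_force": force on a finger pad.
Only numpy, scipy, OpenCV 4.12 (cv2) and the standard library are available. Lean on these libraries where they do the work, as an engineer would, in place of code of your own. Each camera call takes 0.05 s, during which the arm holds its last target. There are 200 camera calls.

TASK

Pick up the reference cell by its orange bar and put it into the checker's round socket with its two side pins in the two slots; push it in against the spring until its blue collar is down on the steel ring, then twist it clockwise (seen from above) a quarter turn, as far as it goes. The twist is sprung and turns back if let go, so finish while still holding the cell there by its bar, seated and turned, for the reading. Leave the beaker, the timer and the roll of tape where they are.

Things in the scene. Friction and masses are not known exactly. Their poses are not given: they have to be found in the camera images.
- cell_grip (a point): Grasp point on the loose reference cell (120 g, 71 mm tall, upright on the desk on its stem). Its orange grip bar on top is 40 mm long along x, 16 mm thick along y, 32 mm tall. This point lies on the cell's axis, 61 mm above the foot, 22 mm above the top of the blue collar, 10 mm below the bar's top. z up; half a turn about z gives the same cell.
- cell_collar (a point): Centre of the underside of the cell's blue knurled collar (diameter 48 mm, 14 mm thick), on its axis, 25 mm above the foot, 36 mm below cell_grip; same axes.
- cell_pins (a point): Centre of the steel cross pin through the cell's aluminium stem: 8 mm thick, 44 mm end to end along the cell's x, so 7 mm stands out on each side; 10 mm above the foot. Stem: 30 mm in diameter, 25 mm long below the collar, tapered to 22 mm over its last 6 mm.
- socket (a point): Centre of the socket's mouth, on top of the checker's steel ring (72 mm across, 8 mm thick), 60 mm above the desk. Bore 34 mm, with two slots (white marks) along +x and -x of this frame, 12 mm wide, ending 25 mm from the axis; z up. Red marks, 80 degrees clockwise of the slots: where the pins end. All faces inside are smooth (friction 0.15).
- checker: The checker, a fixed white case with a blue band, 56 mm high; origin on the desk under the socket's centre, same axes as the socket. The case reaches 50 mm either side along x and from -50 to +85 mm along y.
- plunger (a joint): Spring plate in the socket, metres pushed down: 0 when the cell's foot first touches it (collar 5.5 mm above the ring, pins still in the slots), from about 0.003 the pins are below the ring and can turn, 0.0055 with the collar on the ring. Spring 3 to 4.4 N. A turned cell that is not pressed rises to about 0.003, caught by its pins.
- fork (a joint): Turn of the fork in the socket that takes the cell's pins along, rad: 0 in line with the slots, grows clockwise seen from above, stop at 1.4. The pins have about 0.08 rad of play in it. A torsion spring turns it back: 0.05 N m at 0, 0.13 N m at the stop.
- beaker: Glass beaker, 72 mm wide, 90 mm tall, origin at the centre of its underside. Bystander.
- timer: White bench timer, 58x62x58 mm, origin at the centre of its underside. Bystander.
- tape_roll: Roll of brown tape lying flat, 93 mm wide, 48 mm tall, origin at the centre of its underside. Bystander.
Not all that is in view belongs to the job. What is shaped like the part that bears cell_grip but red is not meant.

How it is judged:
By the outcome, as a careful person would: the job done as asked, in the order asked, and still so for the second after the job is handed in, while the arm keeps its last pose, push and grip.
It also fails if it takes over 42 s, if anything falls off the work surface, if the arm or the gripper's body presses on something with over 40 N, if the wrist force passes 120 N, or if a joint passes its speed limit or range.

## Working session

There is one attempt and no reset: what is moved stays moved. The work goes in short steps, Python scripts to look and compute and a tool call to move; the robot and the scene stay as the last step left them, time stands still between calls to the robot, and variables do not carry over. Pictures are saved under pics/ and viewed, at most 10 in all, crops included, and the job is handed in when it is done.

Besides the shell and the picture viewer there is one more tool, called as a command line: name --argument value ..., lists and objects as JSON in quotes. move_arm: Moves the arm, as the interface text tells. Shifts and turns lie within -1 to 1; 1 stands for 25 mm of shift or 4 degrees of turn. Its arguments: {"type":"object","properties":{"motion":{"type":"array","items":{"type":"array"}},"grip_force":{"type":"number"}},"required":["motion"]}

```bash
mkdir -p pics; ls; cat > h.py <<'E'
from workcell import *
import numpy as np, cv2
def und(n,uv,ci=None):
    c=ci or camera_info(n); K=np.array([[c['fx'],0,c['cx']],[0,c['fy'],c['cy']],[0,0,1.]])
    p=cv2.undistortPoints(np.array(uv,float).reshape(-1,1,2),K,np.array([c['k1'],0,0,0,0.]))[:,0]
    R=cv2.Rodrigues(np.array(c['rvec'],float))[0]; t=np.array(c['tvec'],float)
    return (np.c_[p,np.ones(len(p))])@R, -R.T@t
def onz(n,uv,z,ci=None):
    d,o=und(n,uv,ci); z=np.broadcast_to(z,len(d))
    return o+d*((z-o[2])/d[:,2])[:,None]
def proj(n,P,ci=None):
    c=ci or camera_info(n); K=np.array([[c['fx'],0,c['cx']],[0,c['fy'],c['cy']],[0,0,1.]])
    return cv2.projectPoints(np.array(P,float).reshape(-1,1,3),np.array(c['rvec'],float),np.array(c['tvec'],float),K,np.array([c['k1'],0,0,0,0.]))[0][:,0]
E
python3 - <<'E'
from h import *
a=grab_frame('top');b=grab_frame('side')
cv2.imwrite('pics/top.png',a);cv2.imwrite('pics/side.png',b)
print(state()['ee_rot'],state()['force'])
for n in('top','side'):
    c=camera_info(n); R=cv2.Rodrigues(np.array(c['rvec']))[0]; print(n,c, -R.T@np.array(c['tvec']))
E
```

```text
pics
[-1.79910408e+02  9.49792725e-04  1.55204846e+02] [ 0.15079429  0.16281352 -1.11678611]
top {'fx': 600.3524396557171, 'fy': 600.3524396557171, 'cx': 317.23893097774277, 'cy': 236.07692443364874, 'k1': -0.1851884906593908, 'rvec': array([ 2.15410717, -2.21846592,  0.05393839]), 'tvec': array([  90.16723454,  448.35527363, 1397.59802798])} [ 367.04861601   64.16334958 1422.52986171]
side {'fx': 486.79501938908066, 'fy': 486.79501938908066, 'cx': 314.0371674277201, 'cy': 236.55527387978003, 'k1': 0.035402822657328595, 'rvec': array([ 2.26288356, -0.59337284,  0.25588813]), 'tvec': array([-368.19428235,  237.25671919, 1021.25280496])} [  35.98473369 -687.64823798  872.15828365]
```

View pics/top.png

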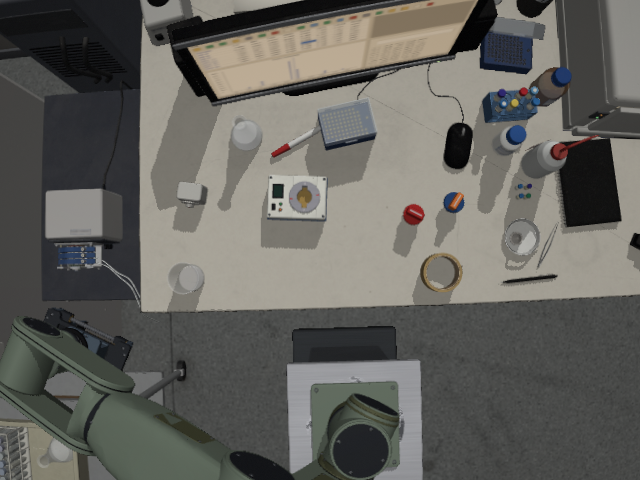

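View pics/side.png

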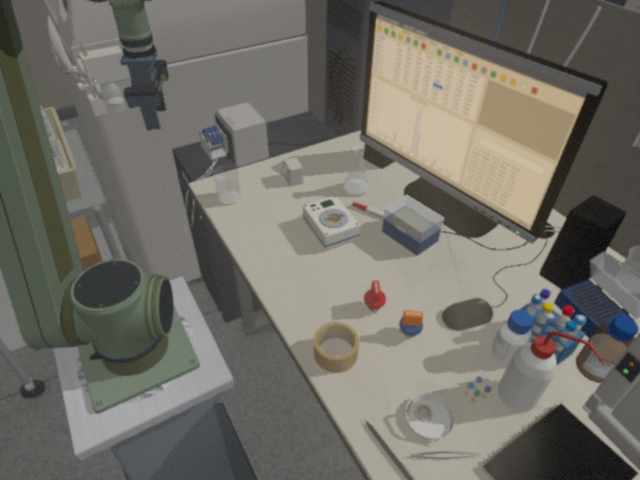

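The top view shows two candidates. One has an orange bar on a blue collar at about (454,202); the other is the same shape but red, at (414,214). The orange one fits the description. The checker is at about (297,197), with the tape at (441,273), the timer at (190,193) and the beaker at (187,278) or (521,237). I'll confirm this in an enlarged crop.

```bash
python3 - <<'E'
from h import *
a=cv2.imread('pics/top.png');b=cv2.imread('pics/side.png')
r=lambda im,x,y,w,h,s:cv2.resize(im[y:y+h,x:x+w],(w*s,h*s),interpolation=cv2.INTER_CUBIC)
c1=r(a,260,170,75,55,5); c2=r(a,395,180,75,55,5); c3=r(b,300,190,75,55,5); c4=r(b,360,275,75,55,5)
cv2.imwrite('pics/crop.png',np.vstack([np.hstack([c1,c2]),np.hstack([c3,c4])]))
for n,im,x0,y0,x1,y1 in(('top',a,435,185,475,220),('side',b,390,300,435,340)):
    h=cv2.cvtColor(im,cv2.COLOR_BGR2HSV)
    for nm,lo,hi in(('orange',(5,110,90),(18,255,255)),('blue',(105,80,30),(125,255,255))):
        m=np.zeros(h.shape[:2],np.uint8); m[y0:y1,x0:x1]=cv2.inRange(h,lo,hi)[y0:y1,x0:x1]
        p=np.argwhere(m)[:,::-1].astype(np.float32); print(n,nm,len(p),p.mean(0),cv2.minAreaRect(p))
        z=71 if nm=='orange' else 39
        bx=cv2.boxPoints(cv2.minAreaRect(p)); print(onz(n,[p.mean(0)],z).round(1),onz(n,bx,z)[:,:2].round(1).tolist())
E
```

```text
top orange 103 [456.27185 200.35922] ((456.34832763671875, 200.34268188476562), (7.101986408233643, 16.9599666595459), 32.0053825378418)
[[ 519.6 -243.2   71. ]] [[507.9, -225.4], [540.4, -247.8], [531.4, -261.4], [498.9, -238.9]]
top blue 168 [452.0238  202.06548] ((452.7500305175781, 202.74998474121094), (19.091880798339844, 18.384775161743164), 45.0)
[[ 519.5 -240.1   39. ]] [[519.2, -210.4], [549.0, -242.7], [516.4, -273.3], [486.8, -240.9]]
side orange 233 [412.12875 318.1116 ] ((412.4058532714844, 317.7235412597656), (19.020734786987305, 13.6519775390625), 4.39870548248291)
[[ 508.7 -253.9   71. ]] [[482.9, -255.7], [505.6, -229.0], [537.3, -251.1], [513.8, -277.1]]
side blue 98 [412.09183 329.20407] ((411.34466552734375, 329.7969055175781), (19.081687927246094, 6.656402587890625), 3.1798300743103027)
[[ 509.9 -259.3   39. ]] [[485.9, -255.5], [496.7, -242.4], [529.6, -263.9], [518.4, -276.7]]
```

View pics/crop.png

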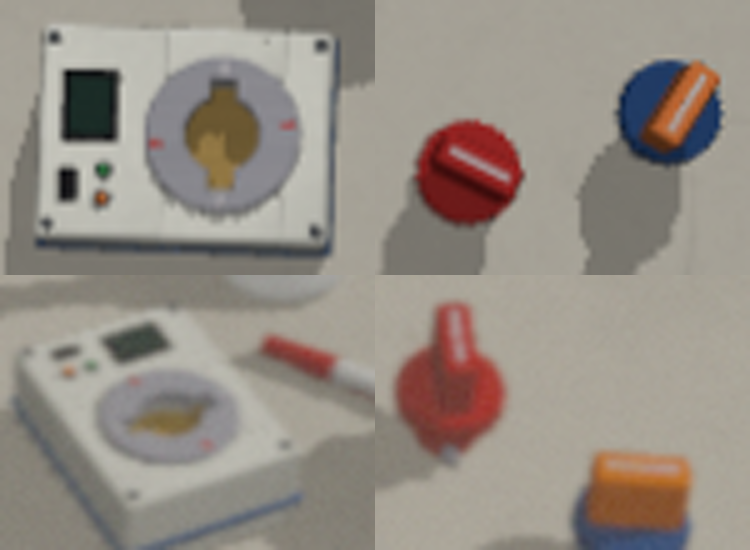

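The crop confirms it: the orange bar on the blue collar is the reference cell, and the other one is all red. The socket's slots lie near image-vertical (world ±x), and its red marks are 80° clockwise of them. Next I'll refine the checker's pose and get the wrist camera's geometry.

```bash
python3 - <<'E'
from h import *
s=state(); c=camera_info('wrist'); R=cv2.Rodrigues(np.array(c['rvec'],float))[0]; o=-R.T@np.array(c['tvec'])
from scipy.spatial.transform import Rotation as Ro
T=Ro.from_euler('xyz',s['ee_rot'],degrees=True).as_matrix()
print('cam in tool',T.T@(o-s['ee_pos']),'cam axes in tool',(T.T@R.T).round(3).tolist(),c['fx'])
# ring centre, marks, corners in crop (5x, origin 260,170), z 60 / 56
f=lambda l:[(260+x/5-.4,170+y/5-.4) for x,y in l]
print('ring',onz('top',f([(223,135)]),60).round(1)); print('white',onz('top',f([(224,68),(221,200)]),60).round(1).tolist())
print('red',onz('top',f([(155,144),(289,126)]),60).round(1).tolist())
print('screws',onz('top',f([(54,38),(322,45),(315,232),(46,223)]),56)[:,:2].round(1).tolist())
E
```

```text
cam in tool [  73.68641179    1.57817189 -171.46179363] cam axes in tool [[-0.0, -0.965, -0.26], [1.0, -0.0, -0.0], [0.0, -0.26, 0.965]] 420.2412449025841
ring [[539.3 103.7  60. ]]
white [[570.2, 102.4, 60.0], [509.5, 105.4, 60.0]]
red [[536.1, 134.9, 60.0], [542.5, 73.4, 60.0]]
screws [[587.2, 180.4], [580.0, 57.2], [493.9, 63.0], [501.8, 186.0]]
```

The socket is at about (539.4, 103.8) with yaw about -3.5°, and the cell is at about (520, -241) with its bar at about -35°. I'll go to the socket first for a wrist view, then on to the cell.

move_arm --motion '[[91, [0.7, -0.98, 0], [0, 0, 0.31]], [91, [0.7, -0.98, 0], [0, 0, 0.31]], [91, [0.7, -0.98, 0], [0, 0, 0.31]], [91, [0.7, -0.98, 0], [0, 0, 0.31]], [91, [0.7, -0.98, 0], [0, 0, 0.31]], [91, [0.7, -0.98, 0], [0, 0, 0.31]], [91, [0.7, -0.98, 0], [0, 0, 0.31]], [91, [0.7, -0.98, 0], [0, 0, 0.31]], [91, [0.7, -0.98, 0], [0, 0, 0.31]], [91, [0.7, -0.98, 0], [0, 0, 0.31]], [91, [0.7, -0.98, 0], [0, 0, 0.31]], [91, [0.7, -0.98, 0], [0, 0, 0.31]], [91, [0.7, -0.98, 0], [0, 0, 0.31]], [91, [0.7, -0.98, 0], [0, 0, 0.31]], [91, [0.7, -0.98, 0], [0, 0, 0.31]], [91, [0.7, -0.98, 0], [0, 0, 0.31]], [91, [0.7, -0.98, 0], [0, 0, 0.31]], [91, [0, 0, 0], [0, 0, 0]], [91, [0, 0, 0], [0, 0, 0]], [91, [0, 0, 0], [0, 0, 0]]]'

```text
time_s: 1.77
ee_pos: [538.1, 105.7, 213.5]
ee_rot: [180.0, -0.1, 176.2]
force: [-0.1, 0.1, -0.3]
gripper_width: 90.9
gripper_force: 0.0
```

```bash
python3 - <<'E'
from h import *
import json
s=state();c=camera_info('wrist');a=grab_frame('wrist')
cv2.imwrite('pics/w1.png',a)
json.dump({k:(v.tolist() if hasattr(v,'tolist') else v) for k,v in c.items()},open('w1.json','w'))
print(s['time_s'],s['ee_pos'],s['ee_rot'],s['qpos'],s['force'],np.abs(s['qvel']).max())
print(proj('wrist',[[539.4,103.8,60],[570,102,60]]))
E
```

```text
1.7667 [538.08900703 105.68678491 213.51198524] [ 1.79981759e+02 -8.49993626e-02  1.76242749e+02] [ 9.88730872e+00  1.59707205e+01  9.31028143e+01  3.99534204e-02
  7.10047668e+01 -7.63684566e+01] [-0.09061117  0.09780264 -0.28595892] 1.1883654387246807
[[324.19189249 214.82112101]
 [324.52518494 251.62214441]]
```

View pics/w1.png

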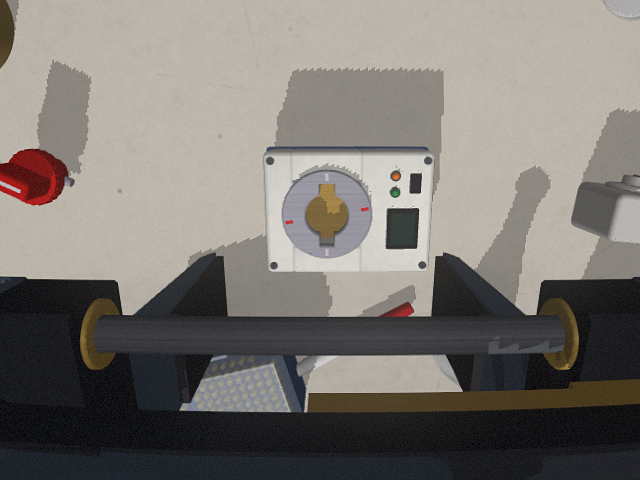

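The wrist view shows the ring centred at about (326.5,214), the screws at (270,160), (428,160), (422,265) and (274,265), and the slots near vertical. I'll fit these points precisely.

```bash
python3 - <<'E'
from h import *
import json
c=json.load(open('w1.json'));a=cv2.imread('pics/w1.png')
x0,y0=274,164
roi=a[y0:264,x0:380]; g=roi.astype(int)
hsv=cv2.cvtColor(roi,cv2.COLOR_BGR2HSV); print(a[240,300],a[240,275],a[214,326],a[178,300])
m=((g[:,:,0]-g[:,:,2]>2)&(g.sum(2)>300)).astype(np.uint8); m=cv2.morphologyEx(m,cv2.MORPH_OPEN,np.ones((3,3)))
cs=max(cv2.findContours(m,0,2)[0],key=cv2.contourArea); print(cv2.contourArea(cs))
P=onz('w',cs[:,0]+[x0,y0],60,c)[:,:2]
(ctr,rad)=cv2.minEnclosingCircle(P.astype(np.float32)); print('ring',ctr,rad,cv2.fitEllipse(P.astype(np.float32)))
# screws by dark blobs
gr=cv2.cvtColor(a,6)
q=[]
for x,y in((270,160),(428,160),(422,265),(274,265)):
    w=200.-gr[y-6:y+7,x-6:x+7]; w[w<70]=0; yy,xx=np.mgrid[y-6:y+7,x-6:x+7]; q.append(((w*xx).sum()/w.sum(),(w*yy).sum()/w.sum()))
S=onz('w',q,56,c)[:,:2]; print(np.round(q,1).tolist(),S.round(1).tolist())
d=[S[3]-S[0],S[2]-S[1]];e=[S[1]-S[0],S[2]-S[3]]
print([np.degrees(np.arctan2(v[1],v[0])) for v in d],[np.degrees(np.arctan2(v[1],v[0]))-90 for v in e], S.mean(0))
# red marks, gold slot
h=cv2.cvtColor(a,cv2.COLOR_BGR2HSV)
r=((h[...,0]<8)|(h[...,0]>172))&(h[...,1]>120); 
for xs in((283,297),(357,371)):
    p=np.argwhere(r[200:230,xs[0]:xs[1]])[:,::-1]+[xs[0],200]; print('red',len(p),onz('w',[p.mean(0)],60,c).round(1))
cv2.imwrite('pics/ring.png',cv2.resize(a[140:280,240:440],(800,560),interpolation=cv2.INTER_CUBIC))
E
```

```text
[154 148 150] [204 211 213] [ 61  98 119] [122 119 121]
5894.0
ring (539.6013793945312, 105.3010482788086) 35.90888595581055 ((539.5341796875, 105.04142761230469), (68.26861572265625, 70.6668701171875), 95.46044158935547)
[[269.4, 160.4], [428.2, 160.4], [421.7, 264.6], [273.3, 265.2]] [[494.2, 63.7], [502.2, 187.3], [588.0, 181.4], [580.4, 58.1]]
[np.float64(-3.688053045129611), np.float64(-3.9157654832033884)] [np.float64(-3.6850973186533196), np.float64(-3.520241024914071)] [541.18329141 122.63010688]
red 20 [[543.3  74.9  60. ]]
red 22 [[536.7 135.5  60. ]]
```

View pics/ring.png

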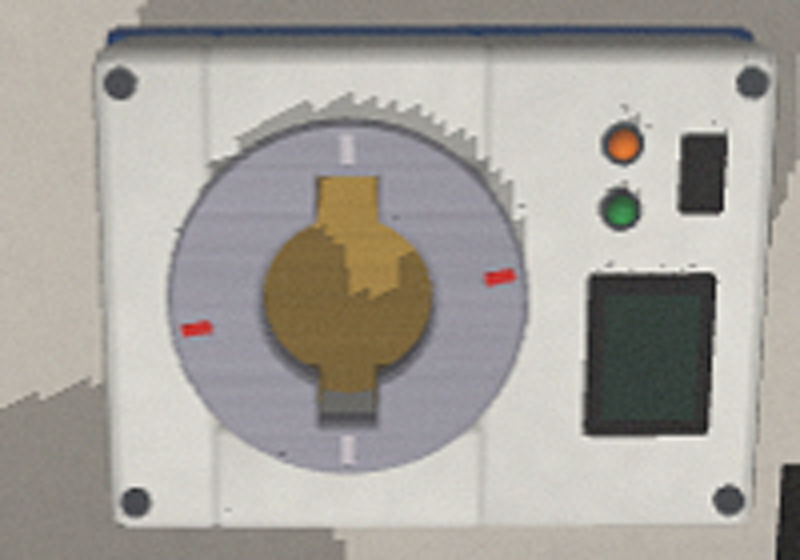

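move_arm --motion '[[91, [-0.04, -0.96, 0], [0, 0, -0.56]], [91, [-0.04, -0.96, 0], [0, 0, -0.56]], [91, [-0.04, -0.96, 0], [0, 0, -0.56]], [91, [-0.04, -0.96, 0], [0, 0, -0.56]], [91, [-0.04, -0.96, 0], [0, 0, -0.56]], [91, [-0.04, -0.96, 0], [0, 0, -0.56]], [91, [-0.04, -0.96, 0], [0, 0, -0.56]], [91, [-0.04, -0.96, 0], [0, 0, -0.56]], [91, [-0.04, -0.96, 0], [0, 0, -0.56]], [91, [-0.04, -0.96, 0], [0, 0, -0.56]], [91, [-0.04, -0.96, 0], [0, 0, -0.56]], [91, [-0.04, -0.96, 0], [0, 0, -0.56]], [91, [-0.04, -0.96, 0], [0, 0, -0.56]], [91, [-0.04, -0.96, 0], [0, 0, -0.56]], [91, [0, 0, 0], [0, 0, 0]], [91, [0, 0, 0], [0, 0, 0]], [91, [0, 0, 0], [0, 0, 0]]]'

```text
time_s: 3.23
ee_pos: [524.6, -229.1, 213.9]
ee_rot: [180.0, -0.0, 145.0]
force: [0.3, -0.1, 1.3]
gripper_width: 91.0
gripper_force: 0.0
```

The ring crop gives the socket centre (540.0, 105.2), agreed by the red marks and the screws, with yaw -3.7°. Now the cell.

```bash
python3 - <<'E'
from h import *
s=state();c=camera_info('wrist');a=grab_frame('wrist'); cv2.imwrite('pics/w2.png',a)
print(s['ee_pos'],s['ee_rot'],s['qpos'])
pr=proj('w',[[520,-241,71],[520,-241,39]],c);print(pr)
h=cv2.cvtColor(a,cv2.COLOR_BGR2HSV); u,v=pr[0].astype(int); x0,y0=u-70,max(0,v-70)
for nm,lo,hi in(('orange',(5,110,60),(18,255,255)),('blue',(105,110,30),(125,255,255))):
    m=np.zeros(h.shape[:2],np.uint8); m[y0:v+70,x0:u+70]=cv2.inRange(h,lo,hi)[y0:v+70,x0:u+70]
    cs=max(cv2.findContours(m,0,2)[0],key=cv2.contourArea); p=cs[:,0].astype(np.float32)
    z=71 if nm=='orange' else 39
    P=onz('w',p,z,c)[:,:2].astype(np.float32)
    if nm=='blue': print(nm,cv2.minEnclosingCircle(P))
    r=cv2.minAreaRect(P); print(nm,r,cv2.boxPoints(r).round(1).tolist())
cv2.imwrite('pics/w2c.png',cv2.resize(a[y0:v+70,x0:u+70],None,fx=4,fy=4,interpolation=cv2.INTER_CUBIC)); print(x0,y0)
E
```

```text
[ 524.62710742 -229.08658637  213.94647638] [ 1.79961610e+02 -4.24382344e-02  1.45002898e+02] [-2.47668838e+01  1.81031711e+01  8.99513660e+01  4.76543166e-02
  7.19804141e+01 -7.97845228e+01]
[[310.84014132 220.781141  ]
 [312.39960675 211.77196929]]
orange ((517.8618774414062, -242.2181854248047), (15.489645004272461, 42.81821060180664), 54.613162994384766) [[495.8999938964844, -236.10000610351562], [530.7999877929688, -260.8999938964844], [539.7999877929688, -248.3000030517578], [504.8999938964844, -223.5]]
blue ((519.8048706054688, -243.39016723632812), 24.23543930053711)
blue ((519.032470703125, -243.3367919921875), (46.535274505615234, 44.949424743652344), 54.94816589355469) [[487.29998779296875, -249.5], [524.0999755859375, -275.29998779296875], [550.7999877929688, -237.1999969482422], [514.0, -211.39999389648438]]
240 150
```

View pics/w2c.png

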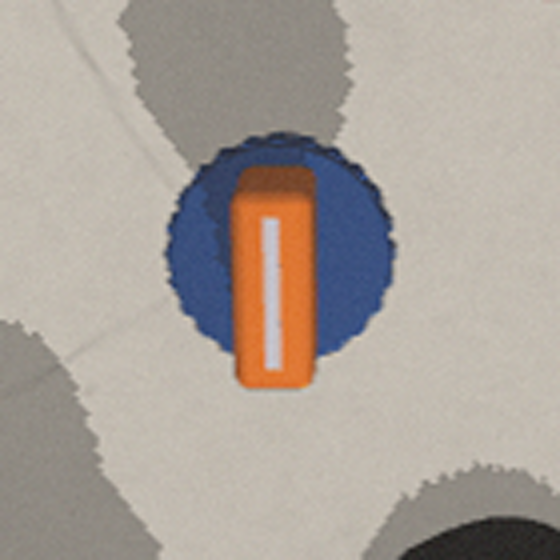

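The crop shows the bar's top face spanning about (236..316, 195..388), with its white line centred at (271,294), and the collar centred at (281,248).

```bash
python3 - <<'E'
from h import *
f=lambda l:[(240+x/4-.4,150+y/4-.4) for x,y in l]
P=onz('wrist',f([(271,294),(274,292),(270,218),(273,370),(274,195),(275,388)]),71);print(P.round(1).tolist())
for i,j in((2,3),(4,5)):
    v=P[j]-P[i];print(np.degrees(np.arctan2(v[1],v[0])),np.linalg.norm(v))
E
```

```text
[[520.1, -244.2, 71.0], [520.1, -243.5, 71.0], [507.8, -235.6, 71.0], [532.7, -252.8, 71.0], [504.6, -232.4, 71.0], [535.9, -254.6, 71.0]]
-34.63558434415199 30.232102115151662
-35.41791037726576 38.36352306247445
```

move_arm --motion '[[60, [-0.09, -0.29, -0.4], [0, 0, 0]], [60, [-0.09, -0.29, -0.8], [0, 0, 0]], [60, [0, 0, -0.9], [0, 0, 0]], [60, [0, 0, -0.9], [0, 0, 0]], [60, [0, 0, -0.9], [0, 0, 0]], [60, [0, 0, -0.9], [0, 0, 0]], [60, [0, 0, -0.6], [0, 0, 0]], [60, [0, 0, -0.4], [0, 0, 0]], [60, [0, 0, 0], [0, 0, 0]], [60, [0, 0, 0], [0, 0, 0]]]'

```text
time_s: 4.12
ee_pos: [520.2, -244.7, 68.8]
ee_rot: [-180.0, -0.0, 145.0]
force: [0.5, -0.4, 0.8]
gripper_width: 59.9
gripper_force: 0.0
```

move_arm --motion '[[60, [0, 0.04, -0.5], [0, 0, 0]], [60, [0, 0, -0.53], [0, 0, 0]], [60, [0, 0, 0], [0, 0, 0]], [60, [0, 0, 0], [0, 0, 0]], [0, [0, 0, 0], [0, 0, 0]], [0, [0, 0, 0], [0, 0, 0]], [0, [0, 0, 0], [0, 0, 0]], [0, [0, 0, 0], [0, 0, 0]], [0, [0, 0, 0], [0, 0, 0]], [0, [0, 0, 0], [0, 0, 0]], [0, [0, 0, 0], [0, 0, 0]], [0, [0, 0, 0], [0, 0, 0]]]' --grip_force 35

```text
time_s: 5.12
ee_pos: [520.1, -244.0, 43.2]
ee_rot: [180.0, -0.0, 144.9]
force: [-0.9, 0.4, -0.4]
gripper_width: 15.6
gripper_force: 35.0
```

move_arm --motion '[[0, [0, 0, 0.5], [0, 0, 0]], [0, [0, 0, 1], [0, 0, 0]], [0, [0, 0, 1], [0, 0, 0]], [0, [0, 0, 1], [0, 0, 0]], [0, [0, 0, 1], [0, 0, 0]], [0, [0.057, 0.8, 0], [0, 0, 0.56]], [0, [0.057, 0.99, 0], [0, 0, 0.56]], [0, [0.057, 0.99, 0], [0, 0, 0.56]], [0, [0.057, 0.99, 0], [0, 0, 0.56]], [0, [0.057, 0.99, 0], [0, 0, 0.56]], [0, [0.057, 0.99, 0], [0, 0, 0.56]], [0, [0.057, 0.99, 0], [0, 0, 0.56]], [0, [0.057, 0.99, 0], [0, 0, 0.56]], [0, [0.057, 0.99, 0], [0, 0, 0.56]], [0, [0.057, 0.99, 0], [0, 0, 0.56]], [0, [0.057, 0.99, 0], [0, 0, 0.56]], [0, [0.057, 0.99, 0], [0, 0, 0.56]], [0, [0.057, 0.8, 0], [0, 0, 0.56]], [0, [0.057, 0.5, 0], [0, 0, 0.56]], [0, [0, 0, 0], [0, 0, 0]]]'

```text
time_s: 6.78
ee_pos: [540.2, 82.8, 155.4]
ee_rot: [180.0, -0.0, 176.5]
force: [0.2, -1.0, -1.2]
gripper_width: 15.8
gripper_force: 35.0
```

move_arm --motion '[[0, [0, 0, 0], [0, 0, 0]], [0, [0, 0, 0], [0, 0, 0]], [0, [0, 0, 0], [0, 0, 0]]]'

```text
time_s: 7.03
ee_pos: [540.0, 79.6, 155.6]
ee_rot: [-180.0, -0.0, 176.2]
force: [0.2, -0.5, -1.4]
gripper_width: 15.8
gripper_force: 35.0
```

```bash
python3 - <<'E'
from h import *
s=state();a=grab_frame('wrist');b=grab_frame('side'); print(s['ee_pos'],s['ee_rot'],s['force'],s['qpos'])
u,v=proj('side',[[540,105,90]])[0].astype(int)
C=cv2.resize(b[v-35:v+40,u-50:u+50],(440,330),interpolation=cv2.INTER_CUBIC)
A=a[100:430,150:510]
cv2.imwrite('pics/w3.png',np.hstack([A,C]))
E
```

```text
[539.99906492  79.64167198 155.63938756] [-1.79976049e+02 -1.85463329e-02  1.76199557e+02] [ 0.21912822 -0.52785167 -1.42517212] [ 7.19484089e+00  1.82485800e+01  9.86349904e+01 -2.23898433e-02
  6.31392054e+01 -7.89945996e+01]
```

View pics/w3.png

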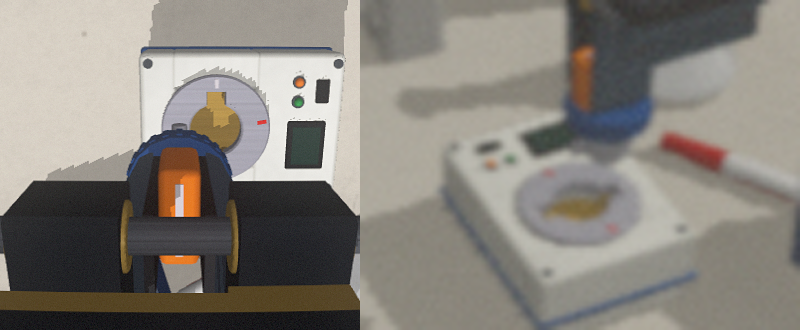

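The cell hangs straight in the fingers, with its pin end at about (330,226) in the full wrist frame, just short of the ring. I'll check where the cell sits along the bar from the collar's outline.

```bash
python3 - <<'E'
from h import *
s=state();c=camera_info('wrist');a=grab_frame('wrist')
h=cv2.cvtColor(a,cv2.COLOR_BGR2HSV)
m=cv2.inRange(h,(105,110,30),(125,255,255)); m[:210]=0; m[282:]=0
cs=max(cv2.findContours(m,0,2)[0],key=cv2.contourArea)[:,0]
pts=[]   # upper outline
for x in range(cs[:,0].min()+4,cs[:,0].max()-3,2):
    pts.append((x,cs[cs[:,0]==x][:,1].min()) if (cs[:,0]==x).any() else (x,np.nan))
pts=np.array([p for p in pts if p[1]==p[1] and p[1]<262],float)
th=np.linspace(0,2*np.pi,361); e=s['ee_pos']
from scipy.optimize import least_squares
def res(d):
    P=[]
    for z in(25,39): P.append(np.c_[e[0]+d[0]+24*np.cos(th),e[1]+d[1]+24*np.sin(th),0*th+e[2]-43.2+z])
    H=cv2.convexHull(proj('w',np.vstack(P),c).astype(np.float32))
    return [cv2.pointPolygonTest(H,(float(x),float(y)),True) for x,y in pts]
r=least_squares(res,[0,0],loss='soft_l1',diff_step=1e-2,x_scale=1,method='trf') if 0 else None
from scipy.optimize import minimize
o=minimize(lambda d:np.abs(res(d)).mean(),[0,0],method='Nelder-Mead',options=dict(initial_simplex=[[0,0],[3,0],[0,3]]))
print(len(pts),o.x,o.fun,pts[::6].tolist())
# ring/red mark recheck & screws in this view
g=cv2.cvtColor(a,6); q=[]
for x,y in((297,163),(492,163)):
    w=200.-g[y-8:y+9,x-8:x+9]; w[w<70]=0; yy,xx=np.mgrid[y-8:y+9,x-8:x+9]; q.append(((w*xx).sum()/w.sum(),(w*yy).sum()/w.sum()))
print(q,onz('w',q,56,c).round(1).tolist())
R=((h[...,0]<8)|(h[...,0]>172))&(h[...,1]>120); p=np.argwhere(R[210:235,400:425])[:,::-1]+[400,210]; print(len(p),onz('w',[p.mean(0)],60,c).round(1))
E
```

```text
36 [5.41324359 2.14153833] 2.089514662793475 [[281.0, 261.0], [295.0, 254.0], [307.0, 243.0], [339.0, 237.0], [351.0, 242.0], [363.0, 248.0]]
[(np.float64(297.01251031069563), np.float64(163.1212537805884)), (np.float64(487.9659396876683), np.float64(162.9532848680668))] [[494.2, 63.8, 56.0], [501.8, 187.2, 56.0]]
31 [[536.8 135.5  60. ]]
```

```bash
python3 - <<'E'
from h import *
s=state();c=camera_info('wrist');a=grab_frame('wrist');e=s['ee_pos'];y=np.radians(s['ee_rot'][2]-180)
x0,y0,k=250,200,4
A=cv2.resize(a[y0:y0+140,x0:x0+160],None,fx=k,fy=k,interpolation=cv2.INTER_CUBIC)
def W(p): 
    p=np.array(p,float); x=e[0]+p[:,0]*np.cos(y)-p[:,1]*np.sin(y); Y=e[1]+p[:,0]*np.sin(y)+p[:,1]*np.cos(y); return np.c_[x,Y,p[:,2]+e[2]-43.2]
def L(p,col): cv2.polylines(A,[((proj('w',W(p),c)-[x0,y0]+.5)*k).astype(int).reshape(-1,1,2)],True,col,1)
t=np.linspace(0,2*np.pi,90)
for z,r,col in((39,24,(0,255,0)),(25,24,(0,255,255)),(0,11,(255,255,255))): L(np.c_[r*np.cos(t),r*np.sin(t),0*t+z],col)
L([(-20,-8,71),(20,-8,71),(20,8,71),(-20,8,71)],(255,0,255))
L([(-22,4*np.cos(u),10+4*np.sin(u)) for u in t],(0,0,255))
cv2.imwrite('pics/ov.png',A)
E
```

```text
(no output)
```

View pics/ov.png

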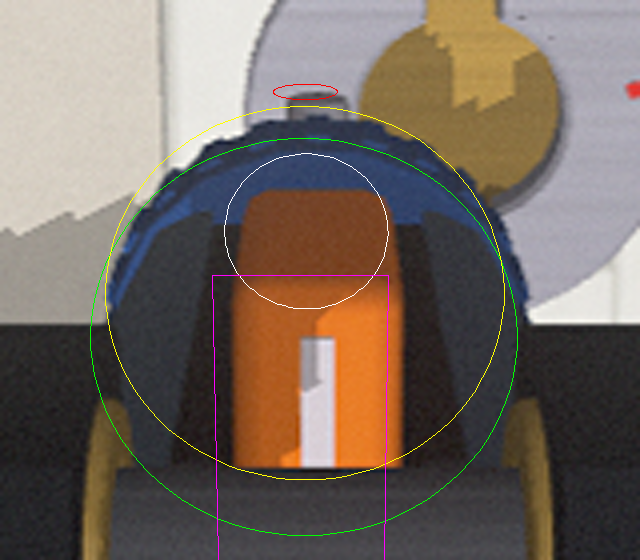

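The overlay shows the cell and fingers about 1.6 mm right (+y) and 1.1 mm down (+x) of the model. The fingers are shifted as well, so this is mostly wrist-camera bias, and the top camera's socket y of 103.8 supports that. Relative to the cell, the TCP target is about (538.8, 103.5) at yaw 176.2.

move_arm --motion '[[0, [-0.02, 0.4, 0], [0, 0, 0]], [0, [-0.03, 0.56, 0], [0, 0, 0]], [0, [0, 0, -0.5], [0, 0, 0]], [0, [0, 0, -0.7], [0, 0, 0]], [0, [0, 0, -0.5], [0, 0, 0]], [0, [0, 0, -0.2], [0, 0, 0]], [0, [0, 0, 0], [0, 0, 0]], [0, [0, 0, 0], [0, 0, 0]], [0, [0, 0, 0], [0, 0, 0]]]'

```text
time_s: 7.98
ee_pos: [539.6, 105.0, 109.1]
ee_rot: [180.0, 0.1, 176.3]
force: [0.0, -0.4, -0.7]
gripper_width: 15.6
gripper_force: 35.0
```

```bash
python3 - <<'E'
from h import *
s=state();print(s['ee_pos'],s['ee_rot'],s['force'],s['torque'])
b=grab_frame('side');a=grab_frame('wrist')
u,v=proj('side',[[540,105,75]])[0].astype(int)
C=cv2.resize(b[v-25:v+30,u-35:u+38],(438,330),interpolation=cv2.INTER_CUBIC)
cv2.imwrite('pics/w4.png',np.hstack([a[100:430,150:510],C]))
E
```

```text
[539.5912008  104.98795338 109.11271223] [1.79967497e+02 1.00200095e-01 1.76278528e+02] [ 0.02742841 -0.40695621 -0.67752721] [ 0.01908419 -0.02623207  0.02784004]
```

View pics/w4.png

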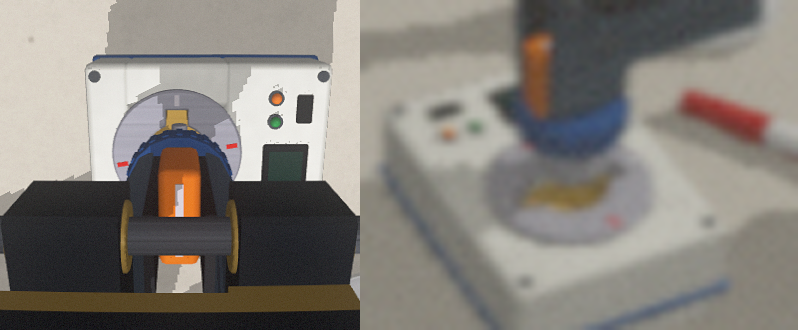

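The wrist view shows the slot at column 177 and the cell at 180, so the cell is about 1.5 mm too far in +y, matching the pose reading. I'll correct and descend.

move_arm --motion '[[0, [-0.03, -0.06, 0], [0, 0, 0]], [0, [0, 0, 0], [0, 0, 0]], [0, [0, 0, -0.15], [0, 0, 0]], [0, [0, 0, -0.2], [0, 0, 0]], [0, [0, 0, 0], [0, 0, 0]], [0, [0, 0, 0], [0, 0, 0]]]'

```text
time_s: 8.58
ee_pos: [537.7, 103.2, 98.9]
ee_rot: [-180.0, -0.1, 176.3]
force: [-0.7, -0.1, -1.5]
gripper_width: 15.5
gripper_force: 35.0
```

move_arm --motion '[[0, [0.03, 0, 0], [0, 0, 0]], [0, [0, 0, 0], [0, 0, 0]], [0, [0, 0, 0], [0, 0, 0]]]'

```text
time_s: 8.83
ee_pos: [539.0, 103.3, 99.6]
ee_rot: [180.0, 0.0, 176.3]
force: [-0.8, 0.5, -1.2]
gripper_width: 15.7
gripper_force: 35.0
```

move_arm --motion '[[0, [0, 0, -0.1], [0, 0, 0]], [0, [0, 0, -0.1], [0, 0, 0]], [0, [0, 0, 0], [0, 0, 0]], [0, [0, 0, 0], [0, 0, 0]]]'

```text
time_s: 9.17
ee_pos: [538.6, 103.2, 94.2]
ee_rot: [-180.0, -0.0, 176.3]
force: [1.3, 0.2, -1.1]
gripper_width: 15.7
gripper_force: 35.0
```

move_arm --motion '[[0, [0, 0, -0.1], [0, 0, 0]], [0, [0, 0, -0.1], [0, 0, 0]], [0, [0, 0, -0.1], [0, 0, 0]], [0, [0, 0, 0], [0, 0, 0]], [0, [0, 0, 0], [0, 0, 0]]]'

```text
time_s: 9.58
ee_pos: [538.7, 103.2, 86.7]
ee_rot: [-180.0, -0.0, 176.3]
force: [0.5, -0.1, -2.3]
gripper_width: 15.8
gripper_force: 35.0
```

move_arm --motion '[[0, [0, 0, -0.1], [0, 0, 0]], [0, [0, 0, -0.1], [0, 0, 0]], [0, [0, 0, -0.08], [0, 0, 0]], [0, [0, 0, 0], [0, 0, 0]], [0, [0, 0, 0], [0, 0, 0]]]'

```text
time_s: 10.0
ee_pos: [539.2, 103.3, 80.2]
ee_rot: [180.0, 0.0, 176.3]
force: [0.4, 1.2, 3.0]
gripper_width: 15.7
gripper_force: 35.0
```

move_arm --motion '[[0, [0, 0, -0.06], [0, 0, 0]], [0, [0, 0, -0.04], [0, 0, 0]], [0, [0, 0, 0], [0, 0, 0]], [0, [0, 0, 0], [0, 0, 0]]]'

```text
time_s: 10.33
ee_pos: [539.3, 103.3, 78.2]
ee_rot: [180.0, 0.1, 176.3]
force: [-1.2, -0.1, 5.4]
gripper_width: 15.8
gripper_force: 35.0
```

move_arm --motion '[[0, [0, 0, -0.04], [0, 0, 0]], [0, [0, 0, 0], [0, 0, 0]], [0, [0, 0, 0], [0, 0, 0]]]'

```text
time_s: 10.58
ee_pos: [539.2, 103.3, 78.2]
ee_rot: [180.0, 0.1, 176.3]
force: [-1.2, -0.1, 11.7]
gripper_width: 16.2
gripper_force: 35.0
```

The collar is seated: z stopped at 78.2 and the force rose to 11.7 N. Now the clockwise twist.

move_arm --motion '[[0, [0, 0, 0], [0, 0, -0.4]], [0, [0, 0, 0], [0, 0, -0.8]], [0, [0, 0, 0], [0, 0, -0.8]], [0, [0, 0, 0], [0, 0, -0.8]], [0, [0, 0, 0], [0, 0, -0.8]], [0, [0, 0, 0], [0, 0, -0.8]], [0, [0, 0, 0], [0, 0, -0.8]], [0, [0, 0, 0], [0, 0, -0.8]], [0, [0, 0, 0], [0, 0, -0.8]], [0, [0, 0, 0], [0, 0, -0.8]], [0, [0, 0, 0], [0, 0, 0]], [0, [0, 0, 0], [0, 0, 0]]]'

```text
time_s: 11.58
ee_pos: [539.9, 103.4, 78.2]
ee_rot: [179.9, 0.1, 145.9]
force: [-0.9, -0.2, 10.2]
gripper_width: 15.5
gripper_force: 35.0
```

```bash
python3 -c "
from h import *
s=state();print(s['force'],s['torque'],s['qpos'])"
```

```text
[-0.88864601 -0.20286425 10.23767367] [-0.14225934  0.39385034  0.06760383] [ 9.64511698e+00  2.29707268e+01  1.04076998e+02 -4.82721799e-03
  5.27843502e+01 -4.62402252e+01]
```

move_arm --motion '[[0, [0, 0, 0], [0, 0, -0.8]], [0, [0, 0, 0], [0, 0, -0.8]], [0, [0, 0, 0], [0, 0, -0.8]], [0, [0, 0, 0], [0, 0, -0.8]], [0, [0, 0, 0], [0, 0, -0.8]], [0, [0, 0, 0], [0, 0, -0.8]], [0, [0, 0, 0], [0, 0, -0.8]], [0, [0, 0, 0], [0, 0, -0.8]], [0, [0, 0, 0], [0, 0, -0.8]], [0, [0, 0, 0], [0, 0, -0.8]], [0, [0, 0, 0], [0, 0, -0.8]], [0, [0, 0, 0], [0, 0, -0.8]], [0, [0, 0, 0], [0, 0, -0.8]], [0, [0, 0, 0], [0, 0, -0.8]], [0, [0, 0, 0], [0, 0, -0.3]], [0, [0, 0, 0], [0, 0, 0]], [0, [0, 0, 0], [0, 0, 0]]]'

```text
time_s: 13.0
ee_pos: [539.6, 103.1, 78.2]
ee_rot: [179.9, 0.0, 99.9]
force: [-1.2, -0.5, 10.3]
gripper_width: 15.5
gripper_force: 35.0
```

```bash
python3 -c "
from h import *
s=state();print(s['force'],s['torque'],s['qpos'])"
```

```text
[-1.22342575 -0.50781192 10.34829285] [-0.33197616  0.46344993  0.04382701] [ 9.63975109e+00  2.29632012e+01  1.04089774e+02 -4.03949818e-02
  5.28132055e+01 -2.46772158e-01]
```

move_arm --motion '[[0, [0, 0, 0], [0, 0, -0.5]], [0, [0, 0, 0], [0, 0, -0.5]], [0, [0, 0, 0], [0, 0, -0.25]], [0, [0, 0, 0], [0, 0, 0]], [0, [0, 0, 0], [0, 0, 0]]]'

```text
time_s: 13.42
ee_pos: [539.6, 103.1, 78.2]
ee_rot: [179.9, 0.0, 94.9]
force: [-2.5, -0.6, 11.2]
gripper_width: 16.0
gripper_force: 35.0
```

```bash
python3 -c "
from h import *
s=state();print(s['force'],s['torque'],s['qpos'])"
```

```text
[-2.46372314 -0.56460349 11.20963575] [-0.27268388  0.506036    0.10123904] [ 9.64157411e+00  2.29614853e+01  1.04090619e+02 -4.00009891e-02
  5.28172501e+01  4.75351547e+00]
```

move_arm --motion '[[0, [0, 0, 0], [0, 0, -0.5]], [0, [0, 0, 0], [0, 0, -0.25]], [0, [0, 0, 0], [0, 0, 0]], [0, [0, 0, 0], [0, 0, 0]]]'

```text
time_s: 13.75
ee_pos: [539.6, 103.1, 78.2]
ee_rot: [179.9, 0.0, 91.9]
force: [-1.5, -1.2, 10.8]
gripper_width: 15.7
gripper_force: 35.0
```

```bash
python3 -c "
from h import *
s=state();print(s['force'],s['torque'],s['qpos'])"
```

```text
[-1.49570387 -1.24235292 10.84324326] [-0.31507581  0.48874014  0.10031034] [ 9.64045750e+00  2.29621728e+01  1.04092027e+02 -4.01090347e-02
  5.28210625e+01  7.75184043e+00]
```

move_arm --motion '[[0, [0, 0, 0], [0, 0, -0.5]], [0, [0, 0, 0], [0, 0, -0.25]], [0, [0, 0, 0], [0, 0, 0]], [0, [0, 0, 0], [0, 0, 0]]]'

```text
time_s: 14.08
ee_pos: [539.6, 103.1, 78.2]
ee_rot: [179.9, 0.0, 89.0]
force: [-1.3, -1.6, 10.7]
gripper_width: 16.4
gripper_force: 35.0
```

```bash
python3 - <<'E'
from h import *
T=[];
for i in range(4):
    a=grab_frame('wrist');T.append(state()['torque'])
s=state();print(np.mean(T,0),np.std(T,0),s['ee_pos'],s['ee_rot'],s['force'])
h=cv2.cvtColor(a,cv2.COLOR_BGR2HSV)
b=grab_frame('side');t=grab_frame('top')
u,v=proj('side',[[540,104,80]])[0].astype(int);p,q=proj('top',[[540,104,60]])[0].astype(int)
r=lambda im,x,y:cv2.resize(im[y-28:y+27,x-33:x+33],(396,330),interpolation=cv2.INTER_CUBIC)
cv2.imwrite('pics/fin.png',np.hstack([a[100:430,150:510],r(b,u,v)]))
E
```

```text
[-0.26210651  0.49720144  0.31662591] [0.03264785 0.04875233 0.02793652] [539.57431874 103.1020409   78.17096212] [1.79866247e+02 2.19612265e-02 8.89689911e+01] [-2.15198968 -1.4053465  10.71050098]
```

View pics/fin.png

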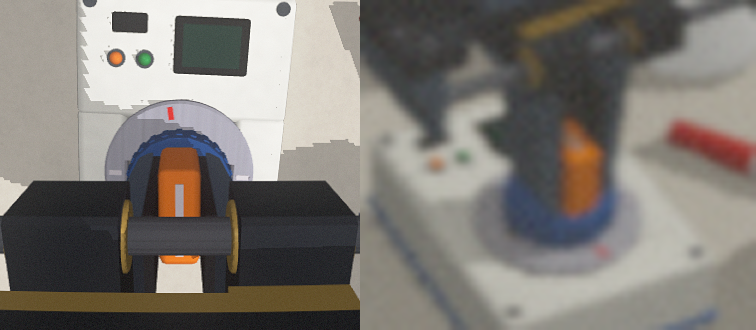

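The torque jumped from 0.10 to 0.32 N m, so the stop is reached. The picture shows the collar flat on the ring and the bar in line with the red mark at (170,113) or slightly past it, which fits the play. Handing in.

```bash
python3 -c "
from h import *
s=state();print(s['time_s'],s['force'],s['torque'],s['gripper_width']);print(job_done())"
```

```text
14.3833 [-1.47505979 -1.21154543 10.72398804] [-0.26281623  0.50828516  0.37502722] 15.982356846992635
the job is handed in; nothing more can be done
None
```

I handed the job in at 14.4 s with the reference cell in the socket, its collar pressed onto the ring, turned clockwise to the stop and still held by its bar; the judge's verdict was not shown.

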